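Dry plunge of the saw to the depth rider

ROBOT

A 6-joint arm with a two-finger parallel gripper is mounted at the origin on the work surface. World frame = base frame: x ahead of the robot, y to its left, z up, the work surface at z = 0. Lengths are in mm, angles in rad, forces in N, time in s.
With the tool pointing down it reaches from about 275 to 825 mm from the base axis. Payload 4.9 kg.
Tool frame: the origin (TCP) lies at the very end of the fingers, on their centre line; the grasp point (between the pads) lies 19 mm behind it; z points along the fingers, y is the direction in which the jaws open and shut (so a half turn about z gives the same grasp; the last joint's range is limited). The gripper opens to 85 mm and grips with 20 to 120 N. Pads are 22 mm wide; open, the fingers measure 114 mm over their backs; the gripper's body (76 mm by 85 mm) begins 54 mm behind the grasp point. The pads swing forward as they close: fully open they stand 13 mm farther back than shut.
Start: joints at [-1.309, 0.326, -0.193, 1.052, 0, 1.437], TCP at [212.064, -507.491, 231.281] pointing down, gripper open.
Joint ranges: [-2.65, 2.65], [-0.97, 1.79], [-1.3, 1.35], [-1.93, 2.1], [-1.47, 1.37], [-3.14, 3.14]. Speed limits (rad/s): [2.57, 2.57, 3.14, 3.14, 3.14, 3.14].

INTERFACE

Orientations are given as [roll, pitch, yaw] about the fixed x, y, z axes, in that order (R = Rz(yaw) Ry(pitch) Rx(roll)).
In Python, from bench import bot, solve_ik, imaging gives the robot as it stands. Calls block until the motion is done:
- bot.move_ptp(position, orientation): joint-space move of the TCP to a pose.
- bot.movel(position, rot=None, max_speed=150, threshold=None): straight line of the TCP; rot=None keeps the orientation; max_speed is the mean speed in mm/s. With threshold (N) it stops when the force on the tool has changed by that much, and returns True; else False.
- bot.move_j(angles): joint-space move.
- bot.grip(opening, effort=None): opening from 0.0 (shut) to 1.0 (fully open); effort is the grip in N (None keeps the last); returns when the fingers have stopped.
- bot.dwell(seconds).
- solve_ik(position, orientation): joint angles nearest the present ones, or None.
- bot.get_state(): the state.
- imaging.capture(name): name is "scene" or "top" or "wrist"; returns the picture (480x640x3 uint8, blue, green, red); there is no depth.
- imaging.camera_model(name): a dict with "K" (3x3 intrinsics, pixels), "k1" (the pictures are not rectified: a ray, as slopes to the right and down, at radius r is drawn at 1 + k1 r^2 times it, then the intrinsics apply), "position" and "rotation" of the camera in the world. Camera axes: x right, y up, looking along -z (the intrinsics and any distortion apply to the point x, -y, -z); pixel columns grow to the right and rows downward; lengths in mm; the calibration is good to about 2 mm. A picture is of the moment at which its call begins: read the wrist's pose just before it. camera_model takes no time and is no camera call; for the wrist camera it gives the pose at the moment of the call.
A pose or a line that the arm cannot do raises bot.IKError and nothing moves.
- bot.sign_off(): hands the job in, once; it reports no verdict.
The state is a dict: "t": time; "qpos": joint angles; "joint_velocities": joint speeds; "effort": joint torques, N m; "tcp_pos": TCP position; "orientation": TCP orientation; "contact_force": force on the tool from outside, world axes, zero at the start; "wrist_torque": the same for the moment, N m; "opening": opening from 0.0 (shut) to 1.0 (fully open).
Only numpy, scipy, OpenCV 4.12 (cv2) and the standard library are available. Lean on these libraries where they do the work, as an engineer would, in place of code of your own. Each camera call takes 0.05 s, during which the arm holds its last target.

TASK

Before the first cut, dry-plunge the saw (its battery is out): press down on top of its blue front handle with the fingertips until the yellow pointer is level with the red rider on the depth scale, without running on past the rider, and keep it there for about a second. Then let the saw come fully back up under the fingers, not snap up on its spring, and move clear; leave the rider and everything lying about where it is.

Things in the scene. Friction and masses are not known exactly. Their poses are not given: they have to be found in the camera images.
- saw: cordless plunge saw on a guide rail on a 600 mm plank, all clamped down. Origin on the bench under the middle of the saw's base plate (165 x 330 mm, top 64 mm up); +y forward (to the front handle), +x the side of the blade guard and scale, z up. Guard x 52..85, y -90..80 mm, 227 mm high; plank x -190..55 mm, top 52 mm up; red clamps at y = -265 and 265, x -215..-95 mm, 134 mm high
- hinge (a point): middle of the steel hinge pin on which the saw's motor unit swings: x = 0, y = -140, z = 102 mm of saw, the pin along its x. The motor unit carries the main handle (x -15..15, y -170..0 mm of saw, 280 mm above the bench at rest) and the blue motor, which reaches x = -87 mm
- handle_top (a point): centre of the top of the saw's front handle: blue pad, black rubber top, 84 mm across (x of saw) by 48 along y, 26 thick, level and 202 mm above the bench at rest, clear above. From the hinge: x -12, y 255, z 100 mm at rest; going down it swings about the hinge: 20 mm forward at most, and leans forward. 8 to 11 N down start it moving, 9 to 17 N hold it (more if the finger drags)
- plunge (a joint): angle of the motor unit about the hinge, rad: 0 fully up at rest (springs push it back there), growing as the front handle is pressed down, end stop 0.40. Sprung: it follows the finger up when the finger rises
- rider (a joint): place of the red rider on the depth scale as an angle about the same hinge, rad, set anew each time between 0.09 and 0.33: the pointer is level with the rider when plunge has this same value. The rider is only a marker held by friction and does not stop the saw
- pointer_tip (a point): tip of the yellow pointer (about 35 mm long, 8 mm wide, its tip 4 mm) that moves with the motor unit over the outer (+x) face of the black blade guard, along the inner edge of the white arc-shaped scale; 203 mm from the hinge pin, so 1 mm of pointer travel is about 1.3 mm of downward travel of the front handle
- rider_mark (a point): middle of the inner edge of the red rider (8 mm high along the scale, 30 mm wide) on the white scale; the pointer tip comes to this very point when level with it. Its z axis points up along the scale. Long black ticks of the scale are 10 mm of cutting depth apart, short ones 5 mm
- mallet: bystander, loose: round wooden carver's mallet standing on its head, 94 mm across, 218 mm tall; origin under its centre
- gouge_a: bystander, loose: carving gouge lying flat, pale wooden handle, 245 mm long, 26 mm high; origin on the bench under the joint of handle and blade, +x towards the blade
- gouge_b: bystander, loose: carving gouge lying flat, red handle, 245 mm long, 26 mm high; origin as gouge_a
- battery: bystander, loose: the saw's battery pack, taken out, black and blue, 75 x 115 x 68 mm, standing on the rail behind the saw; origin under its centre
- earmuffs: bystander, loose: blue and black ear defenders lying on the bench, about 190 x 180 mm, 72 mm high; origin under the middle between the cups, band towards +x
- square: bystander, loose: try square lying flat, dark wooden stock 115 mm, steel blade 190 mm along +y, 18 mm high; origin under the middle of the stock
- wax_tin: bystander, loose: small brass tin with green lid, 71 mm across, 30 mm high, on the plank; origin under its centre
- pencil: bystander, loose: flat yellow carpenter's pencil, 150 mm long along y, 8 mm thick, on the plank; origin under its middle

How it is judged (in metres and radians):
On the way:
1. the fingers press the front handle and the pointer tip stays level with the rider (within 4 mm) (distance between pointer_tip and rider_mark below 0.004 m and contact force between the fingers and plunge_c0 above 2 N), for 0.6 s.
At the end, for the whole second after the job is handed in: after the pointer was held level with the rider (within 4 mm for 0.6 s) the saw is back fully up (plunge under 0.02 rad) and still, the rider is where it was set (3 mm) and every bystander is within 20 mm of where it lay (value of joint plunge below 0.02 rad and velocity of joint plunge between -0.05 and 0.05 rad/s and distance of rider_mark from where it was at the start of the episode below 0.003 m and distance of each of mallet, gouge_a, gouge_b, battery, earmuffs, square, wax_tin, pencil from where it was at the start of the episode below 0.02 m); the robot touches nothing.
It fails at once if the pointer ran more than 9 mm past the rider (z of pointer_tip in the frame of rider_mark below -0.009 m).
It fails at once if the saw snapped up on its spring (faster than 2 rad/s, about 0.5 m/s at the front handle) (velocity of joint plunge below -2 rad/s).
It fails at once if the rider was shifted by more than 3 mm (not (distance of rider_mark from where it was at the start of the episode below 0.003 m)).
It fails at once if a bystander was shifted, lifted or carried (more than 20 mm) (not (distance of mallet from where it was at the start of the episode below 0.02 m) or not (distance of gouge_a from where it was at the start of the episode below 0.02 m) or not (distance of gouge_b from where it was at the start of the episode below 0.02 m) or not (distance of battery from where it was at the start of the episode below 0.02 m) or not (distance of earmuffs from where it was at the start of the episode below 0.02 m) or not (distance of square from where it was at the start of the episode below 0.02 m) or not (distance of wax_tin from where it was at the start of the episode below 0.02 m) or not (distance of pencil from where it was at the start of the episode below 0.02 m)).
It also fails if it takes over 38 s, if anything falls off the work surface, if the arm or the gripper's body presses on something with over 40 N, if the wrist force passes 120 N, or if a joint passes its speed limit or range.

## Working session

There is one attempt and no reset: what is moved stays moved. The work goes in short steps, each a Python script; the robot and the scene stay as the last script left them, time stands still between calls to the robot, and variables do not carry over. Pictures are saved under pics/ and viewed, and the job is handed in when it is done.

```bash
mkdir -p pics; ls
python3 - <<'E'
from bench import bot, solve_ik, imaging
import cv2
for n in ("scene","top","wrist"):
    cm=imaging.camera_model(n)
    im=imaging.capture(n); cv2.imwrite(f"pics/{n}0.png",im)
    print(n,cm)
s=bot.get_state();print(s)
E
```

```text
pics
scene {'K': array([[464.04718808,   0.        , 321.10135373],
       [  0.        , 464.04718808, 238.28201264],
       [  0.        ,   0.        ,   1.        ]]), 'k1': -0.10867837018515851, 'position': array([1251.93591301,  586.46554202,  856.83784318]), 'rotation': array([ 0.90331568, -0.00484887,  2.29590867])}
top {'K': array([[540.3858403 ,   0.        , 318.3745465 ],
       [  0.        , 540.3858403 , 243.57884219],
       [  0.        ,   0.        ,   1.        ]]), 'k1': 0.022026031589189525, 'position': array([ 240.32377268,    4.21650919, 1745.77656712]), 'rotation': array([ 0.18511046, -0.00862081, -1.56598088])}
wrist {'K': array([[428.87955614,   0.        , 324.25097047],
       [  0.        , 428.87955614, 239.97364678],
       [  0.        ,   0.        ,   1.        ]]), 'k1': -0.0021683739076199804, 'position': array([ 284.88871025, -476.43824489,  374.39819862]), 'rotation': array([-0.31544976,  0.00183772, -1.17511338])}
{'t': 0.15, 'qpos': array([-1.30922405e+00,  3.26784851e-01, -1.93351998e-01,  1.05200897e+00,
        7.50271709e-06,  1.43659789e+00]), 'joint_velocities': array([-0.00050391, -0.00140586,  0.001197  ,  0.00056665,  0.00146489,
        0.00039805]), 'effort': array([ 1.44078378e-03, -4.43703175e+01,  2.62665278e+01,  1.05290228e-02,
       -7.31812656e-05, -2.28776724e-05]), 'tcp_pos': array([ 211.93303448, -507.04538054,  230.67644079]), 'orientation': array([-3.14025630e+00, -1.87991697e-04,  3.95770584e-01]), 'contact_force': array([-0.08716735,  0.03137182,  0.27544999]), 'wrist_torque': array([-0.02597672, -0.02494808,  0.01920976]), 'opening': 1.003135370925693}
```

View pics/scene0.png

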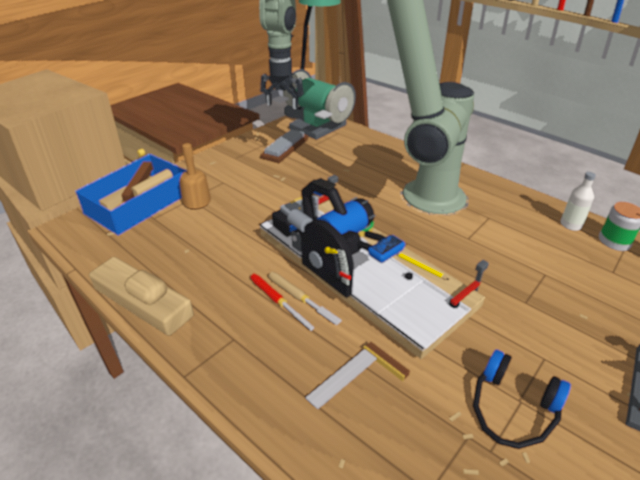

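View pics/top0.png

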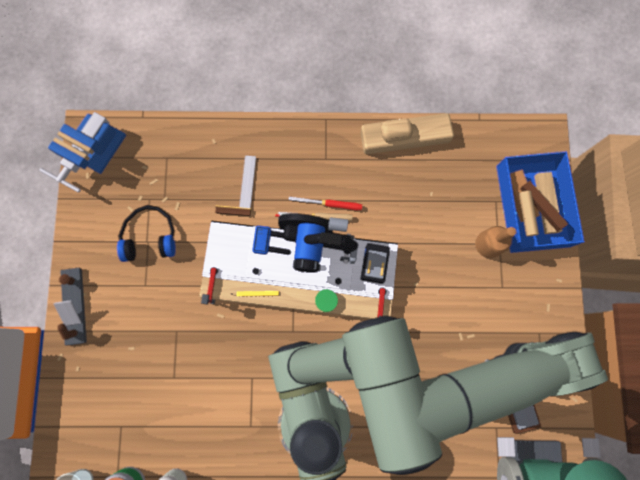

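View pics/wrist0.png

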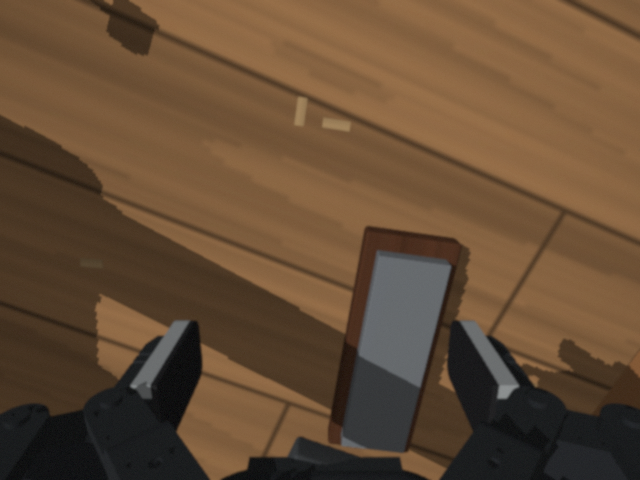

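Run:
```python
import cv2
a=cv2.imread("pics/scene0.png")[170:320,240:440]; cv2.imwrite("pics/sc_crop.png",cv2.resize(a,(800,600),interpolation=cv2.INTER_CUBIC))
a=cv2.imread("pics/top0.png")[190:330,190:410]; cv2.imwrite("pics/top_crop.png",cv2.resize(a,None,fx=3.6,fy=3.6,interpolation=cv2.INTER_CUBIC))
```

```text
(no output)
```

View pics/sc_crop.png

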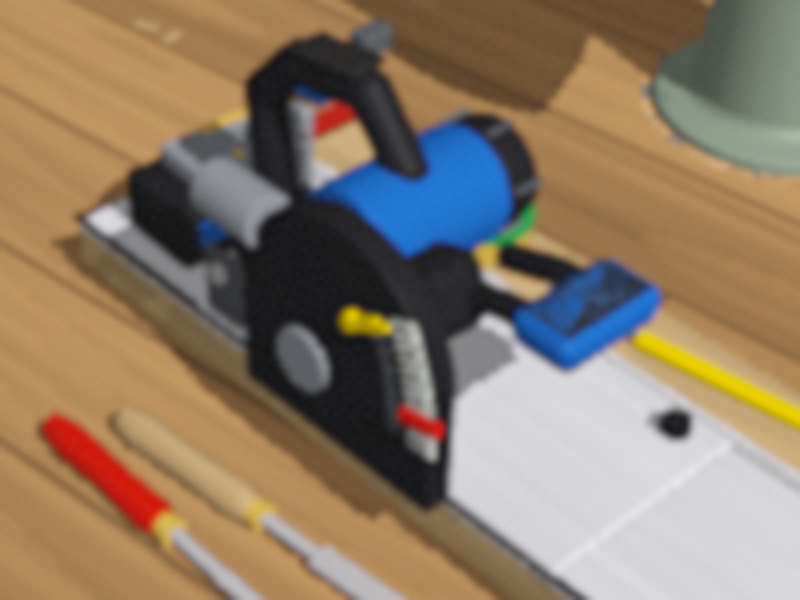

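View pics/top_crop.png

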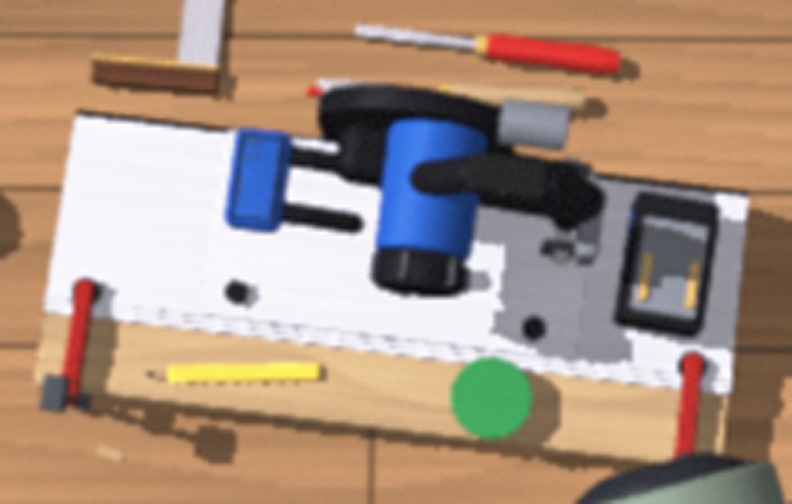

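```bash
cat > h.py <<'E'
from bench import bot, solve_ik, imaging
import cv2, numpy as np
from scipy.spatial.transform import Rotation as R
def ray(cm,u,v):
    K=cm["K"]; x,y=(u-K[0,2])/K[0,0],(v-K[1,2])/K[1,1]
    a,b=x,y
    for _ in range(20):
        s=1+cm["k1"]*(a*a+b*b); a,b=x/s,y/s
    d=R.from_euler("xyz",cm["rotation"]).apply([a,-b,-1]); return np.array(cm["position"]),d/np.linalg.norm(d)
def plane(cm,u,v,n,c):
    p,d=ray(cm,u,v); n=np.array(n,float); return p+d*(c-n@p)/(n@d)
def proj(cm,X):
    q=R.from_euler("xyz",cm["rotation"]).inv().apply(np.array(X,float)-cm["position"])
    a,b=q[0]/-q[2],-q[1]/-q[2]; s=1+cm["k1"]*(a*a+b*b); K=cm["K"]
    return np.array([K[0,0]*a*s+K[0,2],K[1,1]*b*s+K[1,2]])
def near(cm1,p1,cm2,p2):
    a,d=ray(cm1,*p1); b,e=ray(cm2,*p2)
    t=np.linalg.lstsq(np.c_[d,-e],b-a,rcond=None)[0]; P,Q=a+d*t[0],b+e*t[1]
    return (P+Q)/2,np.linalg.norm(P-Q)
E
python3 - <<'E'
from h import *
T=imaging.camera_model("top"); S=imaging.camera_model("scene"); W=imaging.camera_model("wrist")
im=cv2.imread("pics/top0.png"); hsv=cv2.cvtColor(im,cv2.COLOR_BGR2HSV)
m=cv2.inRange(hsv,(100,120,40),(125,255,255))
n,l,st,c=cv2.connectedComponentsWithStats(m)
for i in range(1,n):
    if st[i,4]>60: print("blue",st[i],c[i])
f=lambda x,y:(190+x/3.6,190+y/3.6)
for p in [(78,112),(748,190),(730,390),(45,312)]: print("rail corner",plane(T,*f(*p),[0,0,1],58))
i=l[240,262]; P=np.argwhere(l==i)[:,::-1].astype(np.float32); print(cv2.minAreaRect(P))
print("handle",plane(T,*c[i],[0,0,1],202))
s=bot.get_state(); Rt=R.from_euler("xyz",s["orientation"]); Rc=R.from_euler("xyz",W["rotation"])
print("cam in tool",Rt.inv().apply(W["position"]-s["tcp_pos"]),(Rt.inv()*Rc).as_matrix().round(3))
E
```

```text
blue [  49  115   76   58 1662] [ 91.68953069 145.46329723]
blue [ 497  152   87  100 4197] [541.56564213 200.78889683]
blue [295 222  31  40 851] [307.9800235  241.29494712]
blue [253 226  18  28 403] [261.32009926 239.63771712]
blue [162 235  13  22 226] [168.18584071 245.41150442]
blue [117 239  11  22 143] [121.39160839 250.21678322]
blue [ 32 331  11 101 186] [ 36.95698925 382.7311828 ]
rail corner [627.26558748 332.38801848  58.        ]
rail corner [ 560.66185136 -261.39778571   58.        ]
rail corner [ 384.12297361 -241.80915371   58.        ]
rail corner [448.66490101 353.65864319  58.        ]
((261.4781799316406, 239.6637725830078), (15.661399841308594, 26.829235076904297), 7.594643592834473)
handle [540.06371679 158.22346739 202.        ]
cam in tool [  79.13593603   -0.25637689 -143.80415634] [[-0.     0.951  0.31 ]
 [ 1.    -0.     0.   ]
 [ 0.     0.31  -0.951]]
```

```bash
cat >> h.py <<'E'
YAW=-0.110
Rs=R.from_euler("z",YAW)
O=np.array([540.06,158.22,0])-Rs.apply([-12,115,0])
def s2w(p): return O+Rs.apply(p)
def w2s(p): return Rs.inv().apply(np.array(p)-O)
E
python3 - <<'E'
from h import *
S=imaging.camera_model("scene")
print("O",O)
im=cv2.imread("pics/scene0.png");hsv=cv2.cvtColor(im,cv2.COLOR_BGR2HSV)
m=cv2.inRange(hsv,(100,120,40),(125,255,255))
print("handle proj",proj(S,s2w([-12,115,202])), "hinge",proj(S,s2w([0,-140,102])))
for n,p in dict(tip=(338.7,252),rid=(340,273)).items(): 
    q=w2s(plane(S,*p,Rs.apply([1,0,0]),Rs.apply([1,0,0])@s2w([88,0,0]))); d=q-[0,-140,102]
    print(n,q,np.hypot(d[1],d[2]),np.arctan2(d[2],d[1]))
tgt=s2w([87,50,125])
M=np.array([[0,.951,.31],[1,0,0],[0,.31,-.951]]); Rtc=R.from_matrix(np.linalg.qr(M)[0]*np.sign(np.diag(np.linalg.qr(M)[1])))
best=[]
for el in np.radians([20,30,40,50,60]):
  for az in np.radians(range(-60,61,15)):
    for D in (260,320):
      v=Rs.apply([np.cos(el)*np.cos(az),np.cos(el)*np.sin(az),np.sin(el)])
      for roll in np.radians(range(0,360,30)):
        z=v; x=np.cross([0,0,1],z); x/=np.linalg.norm(x); y=np.cross(z,x)
        Rc=R.from_matrix(np.c_[x,y,z])*R.from_euler("z",roll)
        Rt=Rc*Rtc.inv(); cam=tgt+v*D; tcp=cam-Rt.apply([79.14,-.26,-143.8])
        if tcp[2]<40: continue
        try: q=solve_ik(tcp.tolist(),Rt.as_euler("xyz").tolist())
        except Exception as e: q=None
        if q is not None: best.append((np.degrees(el),np.degrees(az),D,np.degrees(roll),tcp.round(0).tolist(),Rt.as_euler("xyz").round(3).tolist(),np.round(q,2).tolist()))
for b in sorted(best,key=lambda b:b[0]+abs(b[1]))[:25]: print(b)
E
```

```text
O [539.36296858  42.59770912   0.        ]
handle proj [386.73035828 242.37577416] hinge [309.20680063 229.03518798]
tip [ 88.          62.42866008 196.72478496] 223.49529594056497 0.4376735576910313
rid [ 88.          69.13844032 138.27886185] 212.2617323853148 0.1717589660298653
(np.float64(50.0), np.float64(0.0), 260, np.float64(150.0), [676.0, 93.0, 218.0], [2.799, 0.296, -0.63], [0.07, 1.12, 1.12, 2.01, -0.08, -2.48])
(np.float64(50.0), np.float64(0.0), 260, np.float64(180.0), [671.0, 78.0, 220.0], [3.142, 0.383, -0.11], [-0.01, 0.97, 0.84, 1.82, 0.04, -3.05])
(np.float64(50.0), np.float64(0.0), 260, np.float64(210.00000000000003), [673.0, 63.0, 218.0], [-2.799, 0.296, 0.41], [-0.09, 0.99, 0.86, 1.86, 0.16, 2.66])
(np.float64(59.99999999999999), np.float64(0.0), 260, np.float64(119.99999999999999), [670.0, 105.0, 218.0], [2.694, -0.031, -1.078], [0.13, 1.04, 0.95, 1.9, -0.18, -1.89])
(np.float64(59.99999999999999), np.float64(0.0), 260, np.float64(150.0), [659.0, 95.0, 224.0], [2.886, 0.144, -0.611], [0.08, 0.82, 0.58, 1.6, -0.11, -2.45])
(np.float64(59.99999999999999), np.float
[... 2604 characters left out ...]
2.47])
(np.float64(40.0), np.float64(-29.999999999999996), 260, np.float64(180.0), [676.0, 49.0, 212.0], [-3.142, 0.558, -0.634], [-0.15, 1.1, 1.02, 1.99, 0.25, -2.72])
(np.float64(40.0), np.float64(-29.999999999999996), 260, np.float64(210.00000000000003), [669.0, 35.0, 209.0], [-2.703, 0.446, -0.079], [-0.22, 1.0, 0.79, 1.85, 0.37, 3.0])
(np.float64(40.0), np.float64(-29.999999999999996), 260, np.float64(239.99999999999997), [669.0, 22.0, 200.0], [-2.404, 0.166, 0.354], [-0.29, 1.07, 0.82, 1.92, 0.48, 2.41])
(np.float64(59.99999999999999), np.float64(-14.999999999999998), 260, np.float64(119.99999999999999), [674.0, 94.0, 218.0], [2.694, -0.031, -1.34], [0.07, 1.11, 1.09, 2.0, -0.1, -1.7])
```

```bash
cat >> h.py <<'E'
M_=np.array([[0,.951,.31],[1,0,0],[0,.31,-.951]]); Rtc=R.from_matrix(M_)
def viewpose(tgt,el,az,D,roll):
    el,az,roll=np.radians([el,az,roll])
    v=Rs.apply([np.cos(el)*np.cos(az),np.cos(el)*np.sin(az),np.sin(el)])
    x=np.cross([0,0,1],v); x/=np.linalg.norm(x); y=np.cross(v,x)
    Rt=R.from_matrix(np.c_[x,y,v])*R.from_euler("z",roll)*Rtc.inv()
    return (tgt+v*D-Rt.apply([79.14,-.26,-143.8])).tolist(),Rt.as_euler("xyz").tolist()
E
python3 - <<'E'
from h import *
tgt=s2w([87,65,165])
for el in (45,50,55):
  for D in (230,260):
    for roll in (190,210):
      p,o=viewpose(tgt,el,0,D,roll); print(el,D,roll,np.round(p),np.round(o,2),solve_ik(p,o))
for z in (400,450): print(z,solve_ik([600,80,z],[3.1416,0,0.2]),solve_ik([212,-507,z],[3.1416,0,0.396]))
E
```

```text
45 230 190 [659.  89. 235.] [-3.    0.46  0.08] [-0.02006068  1.05359502  1.01121159  1.99721591  0.09474099  3.05582254]
45 230 210 [661.  79. 232.] [-2.75  0.37  0.43] [-0.07191303  1.08676776  1.05045177  2.03919967  0.17409959  2.67332077]
45 260 190 [681.  87. 256.] [-3.    0.46  0.08] None
45 260 210 [682.  77. 254.] [-2.75  0.37  0.43] None
50 230 190 [653.  90. 237.] [-3.02  0.37  0.07] [-0.01650777  0.90462436  0.74792109  1.79539455  0.08892568  3.06237866]
50 230 210 [655.  80. 235.] [-2.8   0.3   0.41] [-0.07045969  0.93223329  0.77566135  1.83125282  0.17171331  2.67616921]
50 260 190 [672.  88. 260.] [-3.02  0.37  0.07] [-0.01880577  0.98389902  0.96628085  1.93466889  0.08807032  3.0602374 ]
50 260 210 [674.  77. 258.] [-2.8   0.3   0.41] [-0.07142677  1.01744247  1.00807085  1.97860629  0.17132153  2.67527188]
55 230 190 [647.  90. 239.] [-3.04  0.29  0.06] [-0.01252817  0.78747655  0.55367975  1.63087269  0.08239483  3.06890873]
55 230 210 [649.  80. 236.] [-2.84  0.22  0.4 ] [-0.06882908  0.81327597  0.57868615  1.66555767  0.16902988  2.67901049]
55 260 190 [664.  89. 263.] [-3.04  0.29  0.06] [-0.01475945  0.83444496  0.70476338  1.73516357  0.08174832  3.06676596]
55 260 210 [666.  78. 261.] [-2.84  0.22  0.4 ] [-0.06976611  0.86213407  0.73453295  1.77269755  0.16872675  2.67811105]
400 [1.06556480e-02 3.97667000e-01 3.35456597e-01 1.50858731e+00
 7.21511405e-06 2.95224830e+00] [-1.30907899e+00  2.78036218e-01  1.65246707e-01  1.45801410e+00
 -9.83533450e-07  1.43651367e+00]
450 [1.06556480e-02 4.18511466e-01 4.92796359e-01 1.64508260e+00
 7.21511405e-06 2.95224830e+00] [-1.30907899e+00  2.91286304e-01  3.08017046e-01  1.58753435e+00
 -9.83533450e-07  1.43651367e+00]
```

Run:
```python
from h import *
bot.grip(0.0,40)
bot.movel([212,-507,400],max_speed=250)
bot.move_ptp([600,60,400],[3.1416,0,0.3])
p,o=viewpose(s2w([87,65,165]),50,0,260,210)
bot.move_ptp(p,o)
W=imaging.camera_model("wrist"); im=imaging.capture("wrist"); cv2.imwrite("pics/w1.png",im)
np.save("w1.npy",W,allow_pickle=True)
s=bot.get_state(); print(s["t"],s["tcp_pos"],s["contact_force"])
```

```text
4.9917 [674.61895506  77.33104885 260.23368699] [ 0.24851243 -0.52243027  0.35939021]
```

View pics/w1.png

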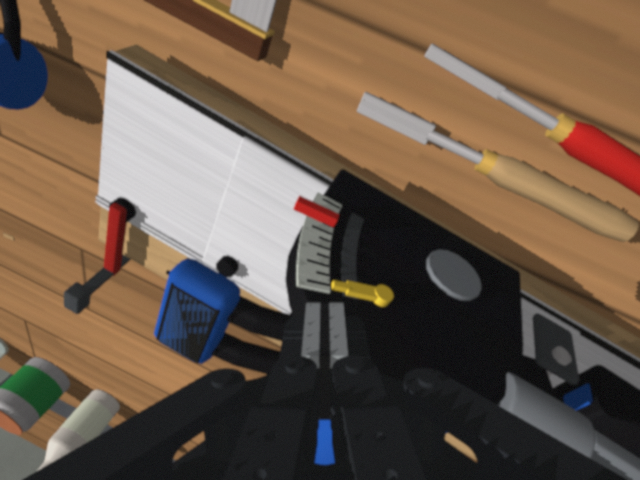

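Run:
```python
from h import *
im=cv2.imread("pics/w1.png"); hsv=cv2.cvtColor(im,cv2.COLOR_BGR2HSV)
c=im[180:320,270:410]; cv2.imwrite("pics/w1c.png",cv2.resize(c,(600,600),interpolation=cv2.INTER_CUBIC)) 
sub=hsv[180:240,280:350]
m=cv2.inRange(sub,(0,150,80),(8,255,255))|cv2.inRange(sub,(172,150,80),(180,255,255))
P=np.argwhere(m)[:,::-1]+[280,180]; print("rider",cv2.boxPoints(cv2.minAreaRect(P.astype(np.float32))))
sub=hsv[265:310,322:400]; m=cv2.inRange(sub,(18,130,80),(35,255,255))
P=np.argwhere(m)[:,::-1]+[322,265]; i=P[:,0]<P[:,0].min()+3; print("tip",P[i])
im=cv2.imread("pics/scene0.png"); hsv=cv2.cvtColor(im,cv2.COLOR_BGR2HSV)
sub=hsv[265:285,330:355]
m=cv2.inRange(sub,(0,130,80),(8,255,255))|cv2.inRange(sub,(172,130,80),(180,255,255))
P=np.argwhere(m)[:,::-1]+[330,265]; print("rider scene",cv2.boxPoints(cv2.minAreaRect(P.astype(np.float32))))
```

```text
rider [[293.63016 209.01369]
 [299.34933 196.4315 ]
 [339.80826 214.82191]
 [334.08908 227.4041 ]]
tip [[332 280]
 [331 281]
 [332 281]
 [331 282]
 [332 282]
 [331 283]
 [332 283]
 [330 284]
 [331 284]
 [332 284]
 [330 285]
 [331 285]
 [332 285]
 [331 286]
 [332 286]
 [331 287]
 [332 287]
 [331 288]
 [332 288]
 [331 289]
 [332 289]]
rider scene [[337.84537 274.59793]
 [339.70102 270.4227 ]
 [351.94846 275.866  ]
 [350.0928  280.04123]]
```

View pics/w1c.png

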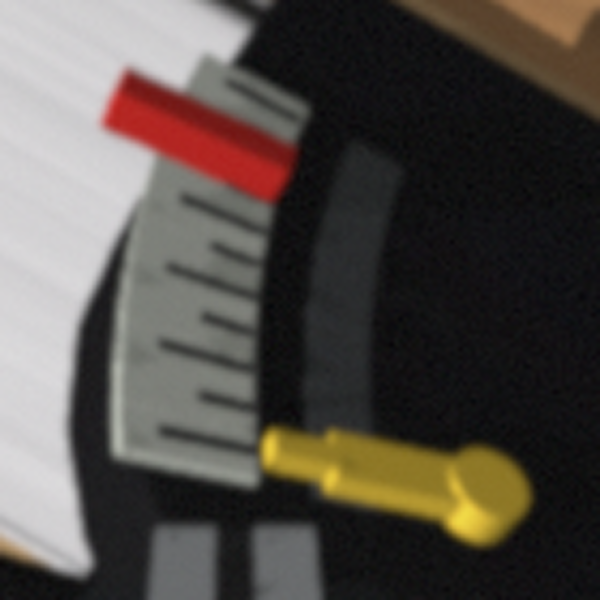

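Run:
```python
from h import *
S=imaging.camera_model("scene"); W=np.load("w1.npy",allow_pickle=True).item()
T=imaging.camera_model("top")
def show(n,a,b):
    P,g=near(W,a,S,b); q=w2s(P); d=q-[0,-140,102]; print(n,q.round(1),"gap",round(g,1),"r",np.hypot(d[1],d[2]).round(1),"ang",np.arctan2(d[2],d[1]).round(4))
show("tip",(331,284.5),(338.7,252))
show("rid",(337.5,220.5),(338.8,272.5))
# pure wrist: plane intersections for several x
for x in (84,87,90,93):
    n=Rs.apply([1,0,0]); r=[]
    for p in [(331,284.5),(339.8,214.8),(334.1,227.4),(337,221)]:
        q=w2s(plane(W,*p,n,n@s2w([x,0,0]))); d=q-[0,-140,102]; r+=[q[1:].round(1),round(np.hypot(d[1],d[2]),1),round(np.arctan2(d[2],d[1]),4)]
    print(x,r)
# handle in wrist
print(proj(W,s2w([-12,115,202])),"hinge",proj(W,s2w([0,-140,102])), "guard top front",proj(W,s2w([85,80,64])))
```

```text
tip [ 72.9  48.  180.3] gap 1.7 r 203.6 ang 0.3947
rid [ 84.8  63.5 135.9] gap 3.5 r 206.3 ang 0.1651
84 [array([ 48.9, 192.7]), np.float64(209.6), np.float64(0.4476), array([ 64.1, 131. ]), np.float64(206.2), np.float64(0.1411), array([ 63.3, 146. ]), np.float64(208.0), np.float64(0.2134), array([ 63.7, 138.5]), np.float64(206.9), np.float64(0.1775)]
87 [array([ 49.2, 195.7]), np.float64(211.1), np.float64(0.46), array([ 64.1, 135.1]), np.float64(206.8), np.float64(0.1608), array([ 63.3, 149.9]), np.float64(208.8), np.float64(0.2314), array([ 63.7, 142.5]), np.float64(207.7), np.float64(0.1965)]
90 [array([ 49.5, 198.8]), np.float64(212.8), np.float64(0.4722), array([ 64.1, 139.2]), np.float64(207.5), np.float64(0.1804), array([ 63.3, 153.8]), np.float64(209.8), np.float64(0.2493), array([ 63.7, 146.5]), np.float64(208.5), np.float64(0.2152)]
93 [array([ 49.8, 201.8]), np.float64(214.4), np.float64(0.4843), array([ 64.1, 143.4]), np.float64(208.3), np.float64(0.1999), array([ 63.3, 157.6]), np.float64(210.8), np.float64(0.2671), array([ 63.7, 150.5]), np.float64(209.4), np.float64(0.2338)]
[188.99817956 328.40865493] hinge [517.72630301 386.71968996] guard top front [347.74833019 160.52912341]
```

```bash
cat >> h.py <<'E'
TY=0.45
R0=R.from_euler("xyz",[np.pi,0,TY])
def arc(th,dz=0.0):
    # pose of the fingertip riding rigidly on the pad at plunge th
    Q=Rs*R.from_euler("x",-th)*Rs.inv()
    p=s2w([0,-140,102+dz])+Q.apply(Rs.apply([-12,255,100]))
    return p.tolist(),(Q*R0).as_euler("xyz").tolist()
def theta(tcp,dz=0.0):
    q=w2s(tcp)-np.array([0,-140,102+dz]); return np.arctan2(100,255)-np.arctan2(q[2],q[1])
E
python3 - <<'E'
from h import *
for th in (0,.1,.2,.3,.33): print(np.round(arc(th)[0]),np.round(arc(th)[1],3),solve_ik(*arc(th)))
p,o=arc(0)
bot.movel([640,110,300],max_speed=250)
bot.move_ptp([p[0],p[1],225],o)
s0=bot.get_state()
hit=bot.movel([p[0],p[1],195],max_speed=20,threshold=3)
s=bot.get_state(); print(hit,s["t"],s["tcp_pos"],s["contact_force"],s0["contact_force"],s["orientation"])
im=imaging.capture("wrist"); cv2.imwrite("pics/w2.png",im)
im=imaging.capture("scene"); cv2.imwrite("pics/s2.png",cv2.resize(im[170:320,240:440],(800,600),interpolation=cv2.INTER_CUBIC))
E
```

```text
[540. 158. 202.] [3.142 0.    0.45 ] [ 0.15383267  0.3703165  -0.20574292  0.9947369   0.          2.84542533]
[541. 167. 176.] [3.057 0.053 0.448] [ 0.21976118  0.4280653  -0.19143399  0.98377569 -0.09459538  2.91289128]
[542. 173. 149.] [2.972 0.106 0.441] [ 0.27775069  0.49421759 -0.17073117  0.9823441  -0.18497351  2.97644193]
[542. 176. 122.] [2.885 0.158 0.43 ] [ 0.32784109  0.56735659 -0.14395295  0.98989643 -0.2709465   3.03723441]
[542. 177. 114.] [2.859 0.173 0.425] [ 0.34136089  0.59047181 -0.13477613  0.99385746 -0.29589024  3.05509634]
True 7.45 [539.97192875 158.27303385 202.1117057 ] [-1.44130382 -1.1070366   5.46170189] [ 0.96409604 -0.41113813  0.09478563] [-3.14154402e+00 -5.61129003e-05  4.50101945e-01]
```

View pics/w2.png

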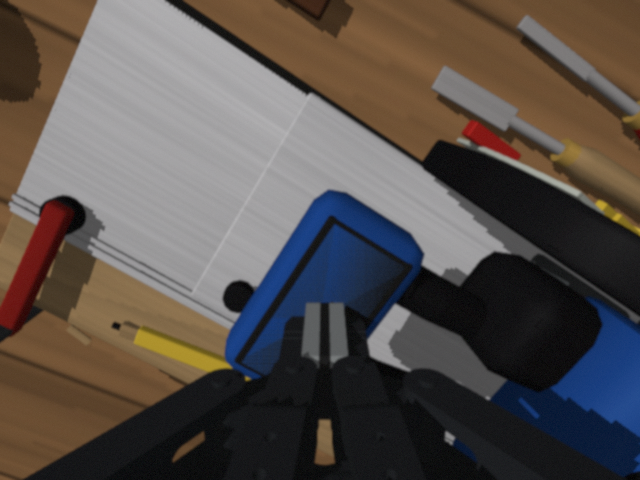

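View pics/s2.png

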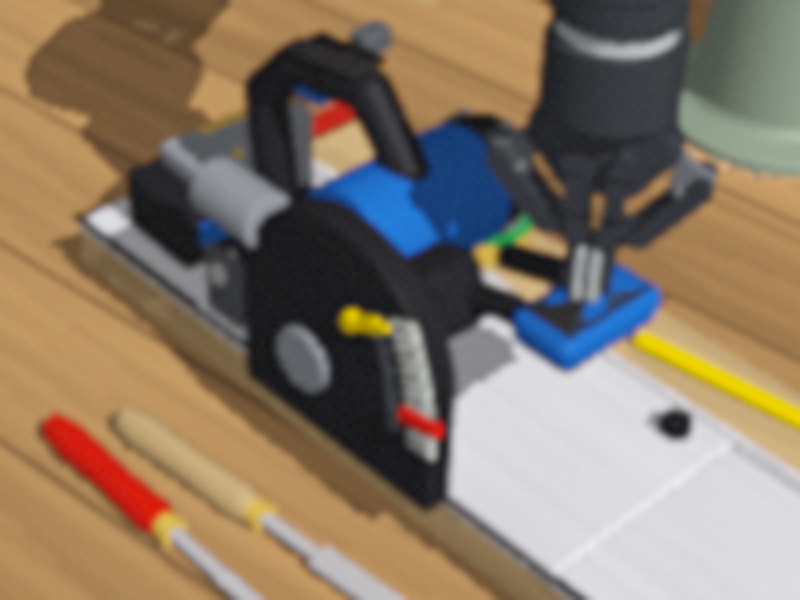

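Run:
```python
from h import *
for th in (0.05,0.1,.15,.19):
    p,o=arc(th); bot.movel(p,o,max_speed=35)
s=bot.get_state(); print(s["t"],s["tcp_pos"],theta(s["tcp_pos"]),s["contact_force"])
im=imaging.capture("wrist"); cv2.imwrite("pics/w3.png",im)
im=imaging.capture("scene"); cv2.imwrite("pics/s3f.png",im); cv2.imwrite("pics/s3.png",cv2.resize(im[210:310,290:410],(720,600),interpolation=cv2.INTER_CUBIC))
print(bot.get_state()["contact_force"])
```

```text
9.6167 [541.64250312 172.40473907 153.49618107] 0.18476668905273042 [-4.06082126 -0.44886276 11.93184325]
[-3.67516926 -0.75243802 11.90306882]
```

View pics/w3.png

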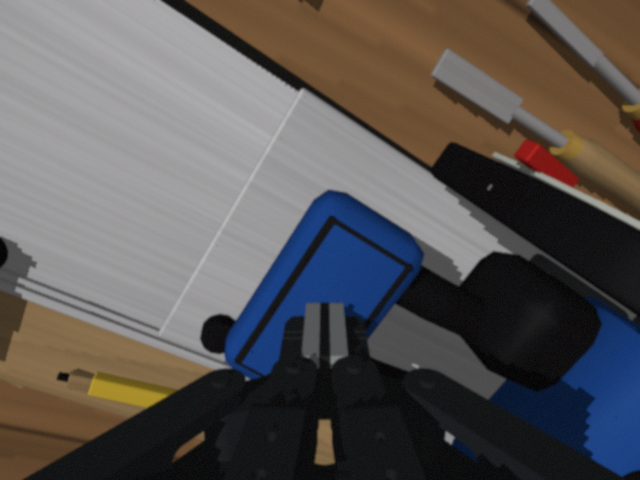

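View pics/s3.png

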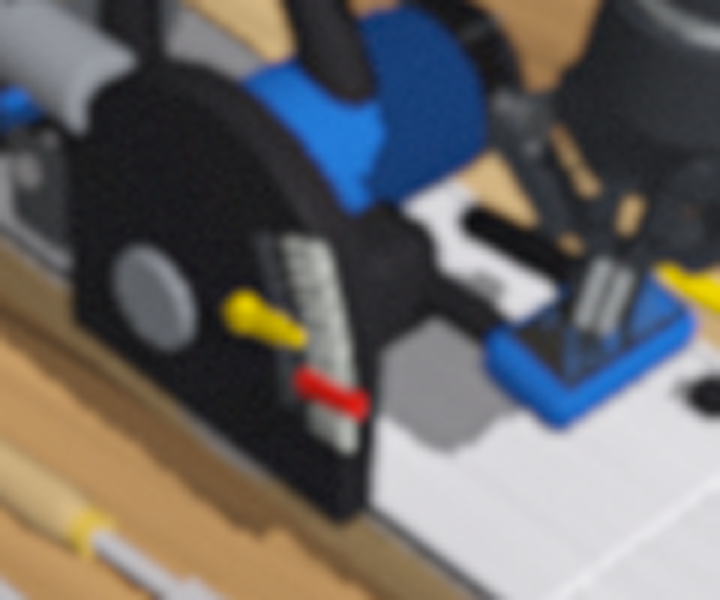

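```bash
cat > meas.py <<'E'
from h import *
def scan(im):
    # upsampled masks -> tip end and rider inner end in the scene picture
    hsv=cv2.cvtColor(cv2.resize(im[230:300,310:370],None,fx=8,fy=8,interpolation=cv2.INTER_CUBIC),cv2.COLOR_BGR2HSV)
    y=cv2.inRange(hsv,(18,130,100),(34,255,255)); r=cv2.inRange(hsv,(0,150,100),(8,255,255))|cv2.inRange(hsv,(172,150,100),(180,255,255))
    out=[]
    for m,side in ((y,1),(r,-1)):
        n,l,st,c=cv2.connectedComponentsWithStats(m); i=1+np.argmax(st[1:,4])
        P=np.argwhere(l==i)[:,::-1].astype(float); mu=P.mean(0)
        d=np.linalg.svd(P-mu,full_matrices=False)[2][0]; d*=np.sign(d[0])*side
        t=(P-mu)@d; e=P[t>t.max()-6].mean(0)+d*3
        out+=[(e+.5)/8-.5+[310,230],(mu+.5)/8-.5+[310,230],d]
    return out
E
python3 - <<'E'
from meas import *
S=imaging.camera_model("scene")
a=scan(cv2.imread("pics/scene0.png")); b=scan(cv2.imread("pics/s3f.png"))
print([x.round(2) for x in a]);print([x.round(2) for x in b])
for X in (86,88,90):
  for a0 in (.43,.45,.47):
    f=lambda t:proj(S,s2w([X,-140+203*np.cos(a0-t),102+203*np.sin(a0-t)]))
    d1=(f(.19)-f(0)); d2=f(.1847)-f(0); ths=np.arange(.15,.34,.001)
    g=np.array([f(t)-f(.187) for t in ths]); rel=b[3]-b[0]
    i=np.argmin(np.linalg.norm(g-rel,axis=1)); g2=np.array([f(t)-f(0) for t in ths]); j=np.argmin(np.linalg.norm(g2-(a[3]-a[0]),axis=1)); k=np.argmin(np.linalg.norm(g2-(b[0]-a[0]),axis=1))
    print(X,a0,f(0).round(1),"now",ths[k],"rid from now",ths[i],(g[i]-rel).round(2),"rid from rest",ths[j],(g2[j]-(a[3]-a[0])).round(2))
E
```

```text
[array([337.26, 252.26]), array([330.4 , 250.14]), array([0.97, 0.23]), array([338.82, 272.02]), array([344.88, 275.29]), array([-0.92, -0.4 ])]
[array([340.08, 266.81]), array([333.33, 262.98]), array([0.89, 0.46]), array([338.86, 272.07]), array([344.88, 275.27]), array([-0.92, -0.39])]
86 0.43 [333.7 251.3] now 0.18500000000000003 rid from now 0.2560000000000001 [ 1.93 -0.19] rid from rest 0.2530000000000001 [ 2.54 -0.27]
86 0.45 [333.2 249.6] now 0.18300000000000002 rid from now 0.2540000000000001 [ 2.   -0.27] rid from rest 0.24900000000000008 [ 2.82 -0.4 ]
86 0.47 [332.7 248. ] now 0.18100000000000002 rid from now 0.2530000000000001 [ 2.07 -0.29] rid from rest 0.24600000000000008 [ 3.09 -0.47]
88 0.43 [333.1 251.6] now 0.18500000000000003 rid from now 0.2560000000000001 [ 1.93 -0.19] rid from rest 0.2520000000000001 [ 2.55 -0.33]
88 0.45 [332.6 250. ] now 0.18300000000000002 rid from now 0.2540000000000001 [ 2.   -0.27] rid from rest 0.24900000000000008 [ 2.83 -0.39]
88 0.47 [332.1 248.4] now 0.18100000000000002 rid from now 0.2530000000000001 [ 2.07 -0.29] rid from rest 0.24600000000000008 [ 3.11 -0.46]
90 0.43 [332.4 252. ] now 0.18400000000000002 rid from now 0.2550000000000001 [ 1.93 -0.26] rid from rest 0.2520000000000001 [ 2.57 -0.32]
90 0.45 [331.9 250.4] now 0.18200000000000002 rid from now 0.2540000000000001 [ 2.01 -0.27] rid from rest 0.24900000000000008 [ 2.85 -0.38]
90 0.47 [331.4 248.8] now 0.18000000000000002 rid from now 0.2530000000000001 [ 2.08 -0.29] rid from rest 0.24600000000000008 [ 3.12 -0.44]
```

Run:
```python
from meas import *
for th in (0.225,0.257):
    p,o=arc(th); bot.movel(p,o,max_speed=30)
s=bot.get_state(); print(s["t"],s["tcp_pos"],theta(s["tcp_pos"]),s["contact_force"])
im=imaging.capture("scene"); cv2.imwrite("pics/s4f.png",im); cv2.imwrite("pics/s4.png",cv2.resize(im[240:300,310:382],(720,600),interpolation=cv2.INTER_CUBIC))
print([x.round(2) for x in scan(im)])
s=bot.get_state(); print(s["t"],s["tcp_pos"],theta(s["tcp_pos"]),s["contact_force"])
im=imaging.capture("wrist"); cv2.imwrite("pics/w4.png",im[100:300,400:640].repeat(3,0).repeat(3,1))
```

```text
10.625 [541.9690328  175.23885938 135.54619618] 0.2510709478408384 [-4.43497483  0.26926664 11.88290201]
[array([340.75, 271.17]), array([333.84, 267.18]), array([0.86, 0.52]), array([338.48, 273.05]), array([344.99, 275.37]), array([-0.95, -0.31])]
10.675 [541.98121261 175.25451352 135.62469803] 0.25079435584732285 [-3.18846614  0.33572453 11.91276918]
```

View pics/s4.png

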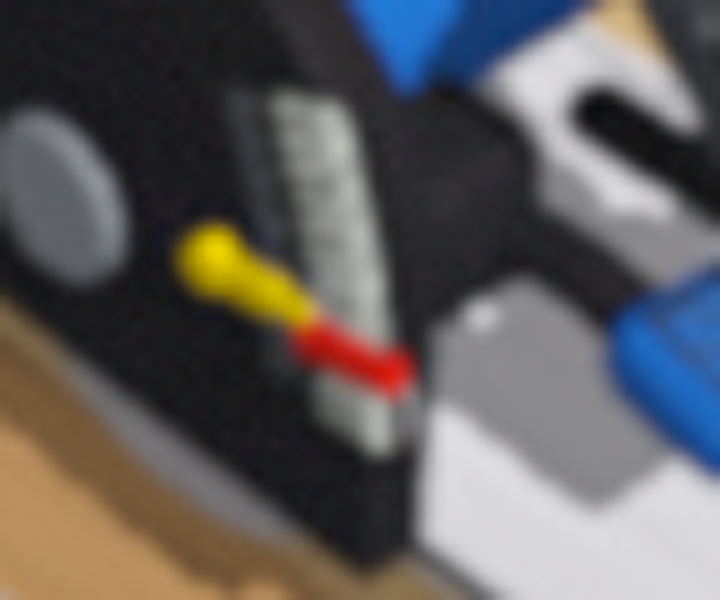

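View pics/w4.png

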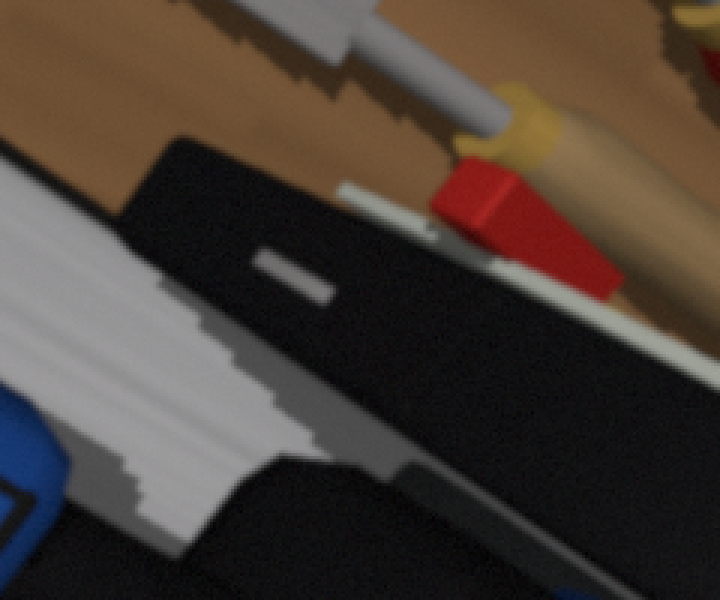

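Run:
```python
import cv2
im=cv2.imread("pics/w1.png")[185:240,285:350]
cv2.imwrite("pics/w1d.png",cv2.convertScaleAbs(cv2.resize(im,None,fx=10,fy=10,interpolation=cv2.INTER_CUBIC),alpha=1.5,beta=20))
```

```text
(no output)
```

View pics/w1d.png

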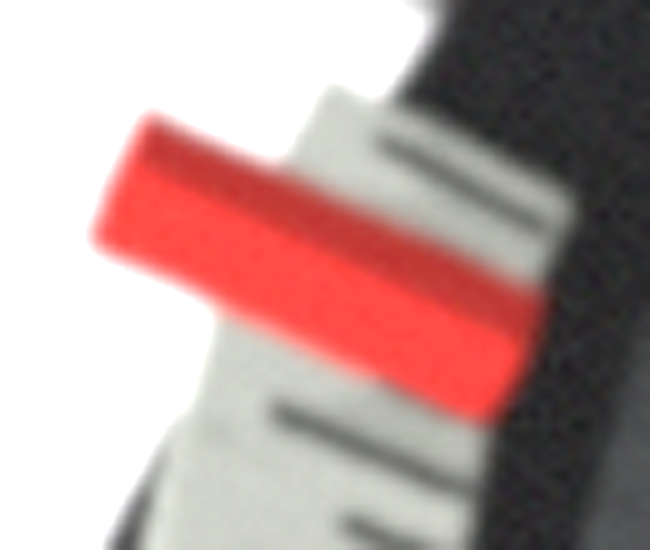

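Run:
```python
from h import *
W=np.load("w1.npy",allow_pickle=True).item(); S=imaging.camera_model("scene")
def pt(x,r,a): return s2w([x,-140+r*np.cos(a),102+r*np.sin(a)])
def box(cm,a,x,p):
    e=np.array([np.cos(a),np.sin(a)]);t=np.array([-e[1],e[0]]); o={}
    for n,xx in (("in",x),("out",x+p)):
        for m,dz in (("lo",-4),("up",4)):
            for k,r in (("i",203),("o",233)):
                q=e*r+t*dz; o[n+m+k]=proj(cm,s2w([xx,-140+q[0],102+q[1]])).round(1).tolist()
    return o
for nm,cm in (("W",W),("S",S)):
    print(nm,box(cm,.20,86,6))
    print("tip0",proj(cm,pt(86,203,.45)),proj(cm,pt(92,203,.45)),"rad dir",[proj(cm,pt(88,203,a))-proj(cm,pt(88,168,a)) for a in (.45,.25,.2)])
```

```text
W {'inloi': [343.5, 221.8], 'inloo': [301.3, 203.8], 'inupi': [342.1, 229.4], 'inupo': [299.0, 211.2], 'outloi': [347.3, 215.4], 'outloo': [304.6, 197.1], 'outupi': [346.0, 223.0], 'outupo': [302.3, 204.4]}
tip0 [343.14949142 285.09966063] [347.60197877 278.63685053] rad dir [array([-53.8867963 , -10.39835378]), array([-49.53953721, -18.99875658]), array([-48.17908364, -20.4752668 ])]
S {'inloi': [337.8, 270.5], 'inloo': [346.9, 275.1], 'inupi': [337.4, 267.6], 'inupo': [346.5, 272.2], 'outloi': [335.9, 271.7], 'outloo': [345.0, 276.3], 'outupi': [335.5, 268.8], 'outupo': [344.6, 273.4]}
tip0 [333.21612602 249.63585177] [331.27133059 250.77351986] rad dir [array([9.48907529, 1.42326105]), array([10.10712969,  4.41516854]), array([10.17781917,  5.10631854])]
```

```bash
cat > fit.py <<'E'
from h import *
from scipy.optimize import least_squares
W=np.load("w1.npy",allow_pickle=True).item(); S=imaging.camera_model("scene")
def pt(x,r,a,off,t=0): return s2w(np.array([x,-140+r*np.cos(a)-t*np.sin(a),102+r*np.sin(a)+t*np.cos(a)])+off)
def run(stand,p,ths=(0,.186,.2515),tips=((337.26,252.26),(340.08,266.81),(340.75,271.17)),wt=.7):
    xs=86
    def res(v):
        offW,offS,a0,tr,ext=v[:3],v[3:6],v[6],v[7],v[8]
        r=[(proj(W,pt(xs+stand,203,a0,offW))-(330.7,284.5))/.7,
           (proj(W,pt(xs,203,a0-tr,offW,4))-(334.1,227.4))/1,
           (proj(W,pt(xs+p,203,a0-tr,offW,-4))-(339.8,214.8))/1,
           (proj(W,pt(xs,233,a0-tr,offW,4))-(294.0,209.0))/1.5,
           (proj(W,pt(xs+p,233,a0-tr,offW,-4))-(299.5,196.4))/1.5,
           (proj(S,pt(xs+p/2,203,a0-tr,offS))-(338.82,272.05))/.7]
        for th,q in zip(ths,tips):
            r.append((proj(S,pt(xs+stand,203-ext,a0-th,offS))-q)/.7)
        r.append(v[:6]/4); r.append((v[:3]-v[3:6])/2.5); r.append([(ext-0)/2])
        return np.concatenate(r)
    o=least_squares(res,[0]*6+[.45,.25,0]); J=np.linalg.inv(o.jac.T@o.jac)
    print("stand",stand,"p",p,"tr %.4f +- %.4f"%(o.x[7],J[7,7]**.5),"a0 %.3f"%o.x[6],o.x[:6].round(1),"ext",o.x[8].round(1),"cost",round(o.cost,2)); return o
if __name__=="__main__":
    for p in (4,5,6):
        for st in (0,1.5,3,p): o=run(st,p)
E
python3 fit.py
```

```text
stand 0 p 4 tr 0.2685 +- 0.0045 a0 0.413 [-6.1  2.6  4.8 -3.9  2.6  2.3] ext -2.1 cost 7.49
stand 1.5 p 4 tr 0.2758 +- 0.0045 a0 0.411 [-6.9  2.5  5.8 -4.7  2.4  3.3] ext -2.7 cost 9.81
stand 3 p 4 tr 0.2832 +- 0.0045 a0 0.409 [-7.7  2.3  6.9 -5.5  2.1  4.4] ext -3.4 cost 12.75
stand 4 p 4 tr 0.2882 +- 0.0046 a0 0.407 [-8.2  2.2  7.6 -6.   1.9  5. ] ext -3.8 cost 15.05
stand 0 p 5 tr 0.2661 +- 0.0045 a0 0.414 [-6.4  2.7  4.4 -4.1  2.7  2. ] ext -1.9 cost 6.21
stand 1.5 p 5 tr 0.2734 +- 0.0045 a0 0.412 [-7.2  2.5  5.4 -4.9  2.5  3. ] ext -2.6 cost 8.32
stand 3 p 5 tr 0.2808 +- 0.0045 a0 0.409 [-7.9  2.3  6.5 -5.7  2.2  4.1] ext -3.2 cost 11.08
stand 5 p 5 tr 0.2908 +- 0.0046 a0 0.407 [-9.   2.1  7.9 -6.7  1.9  5.4] ext -4.0 cost 15.68
stand 0 p 6 tr 0.2638 +- 0.0045 a0 0.415 [-6.7  2.8  3.9 -4.3  2.8  1.6] ext -1.7 cost 6.08
stand 1.5 p 6 tr 0.2711 +- 0.0045 a0 0.412 [-7.5  2.6  5.  -5.1  2.6  2.7] ext -2.4 cost 7.98
stand 3 p 6 tr 0.2785 +- 0.0045 a0 0.410 [-8.2  2.4  6.1 -5.9  2.3  3.7] ext -3.0 cost 10.53
stand 6 p 6 tr 0.2934 +- 0.0046 a0 0.406 [-9.8  2.1  8.2 -7.4  1.8  5.8] ext -4.2 cost 17.44
```

Run:
```python
from meas import *
bot.dwell(0.6)
p,o=arc(.274); bot.movel(p,o,max_speed=6)
bot.dwell(0.5)
s=bot.get_state(); print(s["t"],theta(s["tcp_pos"]),s["contact_force"])
im=imaging.capture("scene"); cv2.imwrite("pics/s5f.png",im); cv2.imwrite("pics/s5.png",cv2.resize(im[240:300,310:382],(720,600),interpolation=cv2.INTER_CUBIC))
print([x.round(2) for x in scan(im)])
bot.dwell(0.7)
```

```text
12.75 0.26701166078378785 [-4.55201118  0.96730766 13.60311659]
[array([340. , 271.6]), array([333.67, 268.01]), array([0.85, 0.53]), array([338.69, 273.55]), array([345.12, 275.41]), array([-0.95, -0.32])]
```

View pics/s5.png

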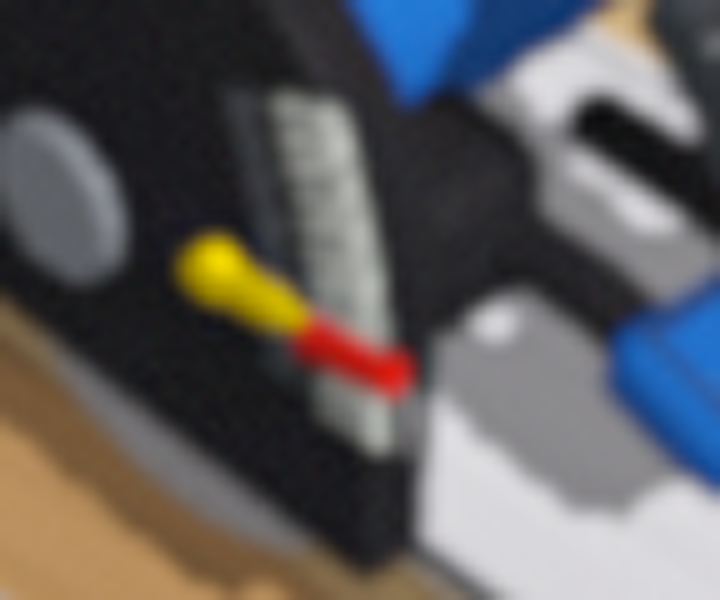

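Run:
```python
from meas import *
p,o=arc(.287); bot.movel(p,o,max_speed=6)
bot.dwell(0.3)
s=bot.get_state(); print(s["t"],theta(s["tcp_pos"]),s["contact_force"])
im=imaging.capture("scene"); cv2.imwrite("pics/s6f.png",im); cv2.imwrite("pics/s6.png",cv2.resize(im[240:300,310:382],(720,600),interpolation=cv2.INTER_CUBIC))
print([x.round(2) for x in scan(im)])
bot.dwell(0.6)
```

```text
14.5417 0.2800080140400532 [-4.84765646  0.43695861 12.83261877]
[array([339.03, 272.53]), array([333.49, 268.7 ]), array([0.84, 0.54]), array([339.4 , 272.96]), array([345.19, 275.41]), array([-0.93, -0.36])]
```

View pics/s6.png

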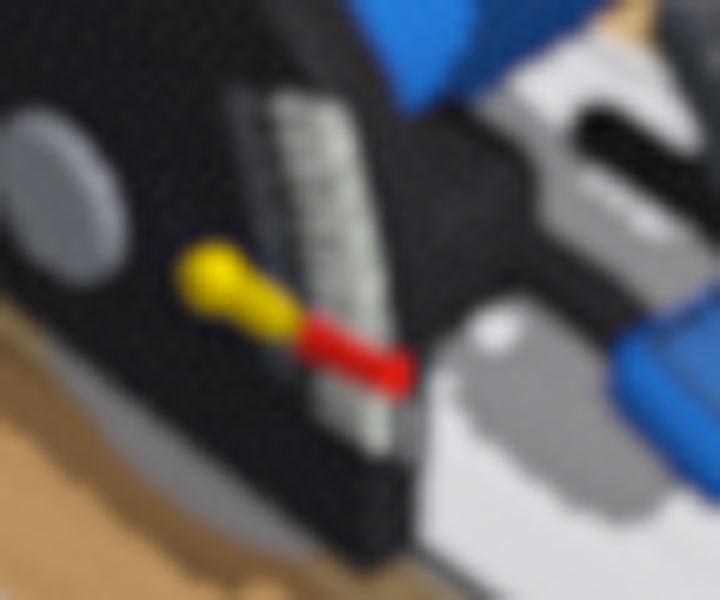

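Run:
```python
from meas import *
for th in (.2,.15,.1,.05,.015):
    p,o=arc(th); bot.movel(p,o,max_speed=35)
p,o=arc(0,0); bot.movel(p,o,max_speed=15)
s=bot.get_state(); print(s["t"],theta(s["tcp_pos"]),s["contact_force"])
bot.movel([p[0],p[1],206],o,max_speed=10)
s=bot.get_state(); print(s["t"],s["tcp_pos"],s["contact_force"])
bot.movel([p[0],p[1],330],max_speed=120)
bot.dwell(.3)
s=bot.get_state(); print(s["t"],s["tcp_pos"],s["contact_force"])
for n in ("scene","top"): cv2.imwrite(f"pics/{n}9.png",imaging.capture(n))
im=cv2.imread("pics/scene9.png"); print([x.round(2) for x in scan(im)])
a=cv2.imread("pics/top9.png").astype(int)-cv2.imread("pics/top0.png"); cv2.imwrite("pics/diff.png",np.clip(abs(a).max(2)*3,0,255).astype(np.uint8))
```

```text
18.5 -0.0005799435408950782 [-0.45163822 -0.62190178  3.20109257]
19.05 [540.007556   158.27103739 205.88560232] [-0.1517972  -0.24091888  0.22491921]
20.5333 [539.89668974 158.17388394 329.5880168 ] [ 0.32312446 -0.01217841  0.90579135]
[array([337.26, 252.27]), array([330.37, 250.14]), array([0.97, 0.23]), array([338.89, 272.08]), array([344.89, 275.3 ]), array([-0.92, -0.4 ])]
```

View pics/scene9.png

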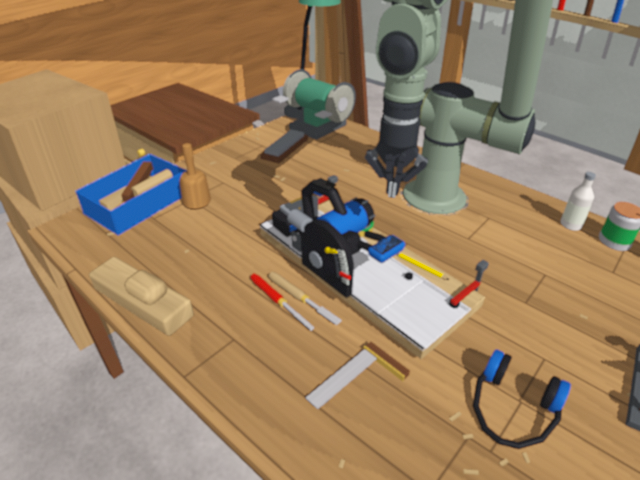

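View pics/top9.png

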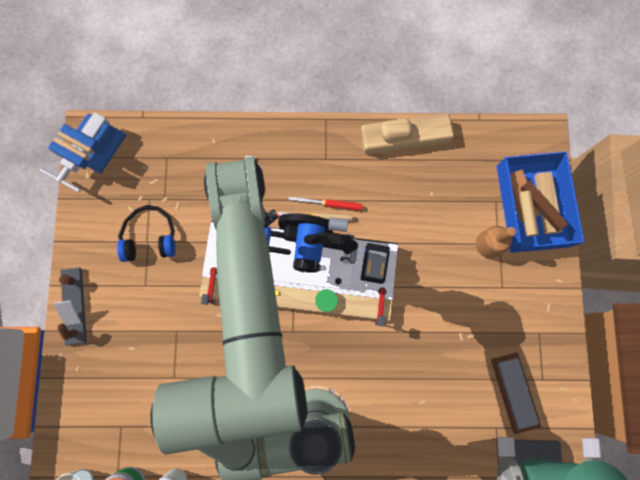

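```bash
python3 -c "
from bench import bot
print(bot.sign_off(), bot.get_state()['t'])"
```

```text
the job is handed in; nothing more can be done
the job is handed in; nothing more can be done
```

The dry plunge is done and the job is handed in. By my measurements the pointer was held level with the rider, but I have no direct reading of the saw's angle to confirm it.

- **Press:** I pressed the front handle down along its own arc with the closed fingertips, against about 12–14 N vertical force. My fit to the wrist and scene pictures put the rider at 0.264–0.276 rad.
- **Hold:** I held at about 0.251 rad for 0.7 s, 0.267 rad for about 1.2 s and 0.280 rad for about 0.9 s. The angles come from the fingertip position.
- **Return:** The saw came up under the fingers at about 35 mm/s, then 15 mm/s near the top. I lifted clear to 330 mm height at about 20.5 s.

**Last checks:**
- In the scene picture the pointer and rider lie within 0.1 px of where they started.
- The bystanders look unmoved by eye in the scene and top views; the arm hides part of the top view.
- The wrist force was back near zero, with the fingers clear.

**Where estimates disagreed:** Early single-view estimates of the rider ranged from about 0.25 to 0.29 rad, because the rider and pointer stand off the scale. That is why I stepped through three nearby depths. The first and last holds together cover any rider position from about 0.232 to 0.30 rad to within 4 mm. If my fit is right, the deepest point was about 1–3 mm past the rider, inside the 9 mm limit. In the last picture the tip was partly hidden behind the rider, so I could not check it there to better than about 1 px (around 2 mm).

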